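# Open the push-and-turn cap of the degreaser jug

### The job

Open the blue degreaser jug so the mixer can be cleaned: press its orange child-resistant cap firmly down, but with no more than 30 N and no wrenching, turn it anticlockwise under that pressure until you feel it come against its end stop, and lift it straight off. Set the cap down gently, right way up, in the dark baking tin and let go; leave the white jug and the other things on the counter alone.

Things in the scene. Friction and masses are not known exactly. Their poses are not given: they have to be found in the camera images.
- jug: Blue jug, 125 x 100 mm in plan, fixed upright by a steel bracket (170 x 110 mm, 30 mm high): it neither moves nor turns. Origin: centre of the underside, on the neck's axis; z up; x towards the rear carrying handle (reaches x = 97 mm, below z = 160 mm). Shoulder at z = 185 mm, neck end at 207 mm, white sprung seal inside standing 8 mm above it.
- cap: Orange push-and-turn cap, about 60 g, a loose part locked on the blue jug at the start. Ribbed side 59 mm across; flat top disc 24 mm above the origin, 57 mm across, with an upright grip bar on it: 52 mm long along x, 14 mm wide along y, 20 mm high. Origin: centre of the lower rim; z up. Locked: origin 195 mm above the jug's underside, bar along the jug's x.
- cap_bar (a point): Middle of the cap's grip bar: on the cap's axis, 34 mm above the cap's origin, 10 mm above the top disc. Once free, the cap needs 35 mm of lift to clear the neck.
- cap_top (a point): Centre of the cap's flat top disc, around the bar: push down here or by the bar. A spring pushes the cap up with 6 N, plus 2 N per mm pressed. It must go down 4.3 mm or more (about 15 N of push) before its teeth let it turn, and bottoms hard at 6.5 mm (19 N). The neck breaks at 80 N summed over all contacts with the cap (push, teeth, stop).
- neck (a point): Point on the neck's axis at its end, 207 mm above the jug's underside. Held down, the cap turns anticlockwise seen from above (clockwise is blocked): 35 degrees past the teeth, then caught under a rim until 36 to 74 degrees (hidden, differs every time), then free to lift for 10 degrees up to a hard end stop, felt as a rise in turning moment (cease at 0.2 to 0.3 N m: with the push that is some 55 N on the neck).
- seal: White sprung seal, 24 mm across, on the neck's axis under the cap, pushed down by it; crushed by more than 30 N. Origin: coincides with the jug's origin at the start (its top is 215 mm above) and sinks as the cap is pressed.
- tin: Dark steel baking tin, open, 200 (x) x 160 (y) mm, rim 30 mm high, walls 3 mm, loose, 0.8 kg. Origin: centre of the underside on the counter; inner floor about 3 mm above it.
- white_jug: White jug of the same shape with a green cap (bar top 239 mm high), fixed. Origin: centre of the underside. Not to be touched.
- bowl: Steel mixing bowl, 150 mm across, 60 mm high, loose bystander. Origin: centre of the underside.
- beaker: Aluminium beaker, 72 mm across, 90 mm high, loose bystander. Origin: centre of the underside.
- jar: Glass jar with brass lid, 72 mm across, 100 mm high, loose bystander. Origin: centre of the underside.
- scraper: Dough scraper lying flat, 110 x 130 mm, 16 mm high, loose bystander. Origin: centre of the underside.
- brush: Scrubbing brush, 140 x 50 mm, 36 mm high, loose bystander. Origin: centre of the underside.

How it is judged (in metres and radians):
On the way, in this order (a step that is already met when the one before it is completed fails the run):
1. the cap is held down past its teeth and turned more than 20 degrees on the neck (angle between the x axis of cap and the x axis of jug, either way round above 0.35 rad and z of cap in the frame of jug below 0.1925 m and horizontal distance between cap and jug below 0.006 m), for 0.05 s.
2. the cap is lifted clear of the neck (z of cap in the frame of jug above 0.225 m), for 0.05 s.
At the end, for the whole second after the job is handed in: The cap stands right way up (within 6 degrees) flat on the floor of the baking tin, wholly inside it (centre within 80 mm along the tin's x and 60 mm along its y of the middle, origin less than 8 mm above the tin's underside), at rest and let go (x of cap in the frame of tin between -0.08 and 0.08 m and y of cap in the frame of tin between -0.06 and 0.06 m and z of cap in the frame of tin below 0.008 m and angle between cap's own z axis and vertical below 0.1 rad and linear speed of cap below 0.02 m/s and contact force between the fingers and cap below 0.1 N); the robot touches nothing.
It fails at once if more than 80 N between the cap and the jug's neck (contact force between cap and jug above 80 N).
It fails at once if the cap pressed on the seal with more than 30 N (contact force between cap and seal above 30 N).
It fails at once if the cap dropped or thrown (faster than 0.6 m/s while not held) (linear speed of cap above 0.6 m/s and contact force between the fingers and cap below 0.1 N).
It fails at once if the white jug touched with more than 3 N (contact force between any of the fingers, the arm, cap and white_jug above 3 N).
It fails at once if a bystander moved by more than 30 mm (distance of any of bowl, beaker, jar, scraper, brush from where it was at the start of the episode above 0.03 m).
It also fails if it takes over 64 s, if anything falls off the work surface, if the arm or the gripper's body presses on something with over 40 N, if the wrist force passes 120 N, or if a joint passes its speed limit or range.

### The arm

A 7-joint arm with a two-finger parallel gripper is mounted at the origin on the work surface. World frame = base frame: x ahead of the robot, y to its left, z up, the work surface at z = 0. Lengths are in mm, angles in degrees, forces in N, time in s.
With the tool pointing down it reaches from about 425 to 875 mm from the base axis. Payload 4.7 kg.
Tool frame: the origin (TCP) lies on the centre line of the jaws, within the pads' length; the fingertips stand 8 mm ahead of it and the grasp point (between the pads) lies 11 mm behind it; z points along the fingers, y is the direction in which the jaws open and shut (so a half turn about z gives the same grasp; the last joint's range is limited). The gripper opens to 85 mm and grips with 20 to 120 N. Pads are 22 mm wide; open, the fingers measure 114 mm over their backs; the gripper's body (76 mm by 85 mm) begins 54 mm behind the grasp point. The pads swing forward as they close: fully open they stand 13 mm farther back than shut.
Start: joints at [68.188, 18.392, -4.016, 83.108, 1.295, 78.541, -3.26], TCP at [249.988, -600.025, 239.349] pointing down, gripper open.
Joint ranges: [-163.93, 163.93], [-17.29, 119.83], [-79.2, 71.16], [3.27, 140.29], [-89.18, 269.18], [5.43, 117.66], [-154.24, 154.24]. Speed limits (degrees/s): [147.25, 147.25, 180, 180, 180, 180, 180].

### API

Orientations are given as [roll, pitch, yaw] about the fixed x, y, z axes, in that order (R = Rz(yaw) Ry(pitch) Rx(roll)).
In Python, from cell import env gives the robot as it stands. The module is installed in compiled form; this text tells all that it offers.
- The arm moves only by the tool step_arm, never from a script. Its argument "plan" is a list of rows, each a list of 7 numbers: the turn, a rotation vector about the world's x, y, z in degrees, then the shift along the world's x, y, z in cm, then the opening in per cent of the stroke, from 0 (shut) to 100 (fully open). In form: [[rx, ry, rz, dx, dy, dz, grip], ...]. A call has exactly 8 rows; each row is the pose to reach, as a shift and turn from the pose commanded when the call began; what a row does not reach only later rows make up. A row lasts 1/8 s, in which the tool goes at most 62.5 mm and 10.7 degrees, less where a joint would pass 70% of its speed; a pose out of reach is approached as far as the arm can. A call with a gripper value outside its range is refused whole. The fingers move at their own pace and stop on an object; the grip force is fixed at half the most. Time passes only in rows, so rows that repeat a pose let the fingers close, or fill a call up. It gives the time, the measured TCP pose, the force and the opening at its end, in the units of the state.
- env.state(): the state, without advancing time (a new reading comes with each control period).
- env.grab_frame(name): name is "scene" or "side" or "wrist"; returns (picture, depth): 400x640x3 uint8, blue, green, red; 400x640 float32, mm along the optical axis (not along the pixel's ray), 0 where there is no reading.
- env.camera_params(name): a dict with "K" (3x3 intrinsics, pixels), "dist_coeffs" ([k1, k2, p1, p2, k3] as OpenCV has them; the pictures are not rectified), "origin" and "orientation" of the camera in the world; the wrist camera has in their place "T_tool_cam" (4x4, takes a point from camera to tool coordinates, whose origin is the TCP and whose axes are the flange's). Camera axes: x right, y down, z forward; pixel columns grow to the right and rows downward; lengths in mm; the calibration is good to about 2 mm. A picture is of the moment at which its call begins: read the wrist's pose just before it. camera_params takes no time and is no camera call.
- env.finish_job(): hands the job in, once; it reports no verdict.
Trained networks look in the newest picture that a camera, given by its name, has taken for a name from the list of things; names that differ only in an ending like _2 or _b are one class to them, and where a whole thing is asked for, a point or a joint stands for the part that bears it (a point fixed in the world has none). Each returns a list of dicts, best first, with "confidence" (0 to 1); they miss things now and then, are a little off and sometimes report something else, mostly with a low value. They report only what shows in the picture. A call takes as long as a camera call.
- env.recognise(camera, target): "xyz" ([x, y, z] in mm, in world coordinates, good to about 4 mm: the middle of the surface that is visible of it).
The state is a dict: "time": time; "joints": joint angles; "qvel": joint speeds; "joint_torque": joint torques, N m; "tcp_pos": TCP position; "ee_rot": TCP orientation; "force": force on the tool from outside, world axes, zero at the start; "ft_torque": the same for the moment, N m; "opening": finger opening in mm.
Only numpy, scipy, OpenCV 4.12 (cv2) and the standard library are available. Lean on these libraries where they do the work, as an engineer would, in place of code of your own. Each camera call takes 0.05 s, during which the arm holds its last target.

## Working session

There is one attempt and no reset: what is moved stays moved. The work goes in short steps, Python scripts to look and compute and a tool call to move; the robot and the scene stay as the last step left them, time stands still between calls to the robot, and variables do not carry over. Pictures are saved under pics/ and viewed, and the job is handed in when it is done.

Besides the shell and the picture viewer there is one more tool, called after ">>>" as name(argument=value, ...), one argument or row to a line, values as JSON. step_arm: Moves the arm, as the interface text tells. Its arguments: {"type":"object","properties":{"plan":{"type":"array","items":{"type":"array","items":{"type":"number"}}}},"required":["plan"]}

```bash
mkdir -p pics; python3 - <<'E'
from cell import env
import cv2
s=env.state()
print({k:s[k] for k in ('time','tcp_pos','ee_rot','force','ft_torque','opening')})
for c in ('scene','side'):
    p,d=env.grab_frame(c); cv2.imwrite(f'pics/{c}0.png',p)
    cp=env.camera_params(c); print(c,cp)
    for t in ('jug','cap','cap_top','cap_bar','tin','white_jug','bowl','beaker','jar'):
        print(t,[( [round(float(v)) for v in r['xyz']],round(r['confidence'],2)) for r in env.recognise(c,t)][:3])
E
```

```text
{'time': 0.0, 'tcp_pos': array([ 249.7359282 , -599.52281411,  238.21621844]), 'ee_rot': array([-1.79888700e+02,  6.25384331e-03,  2.26202696e+01]), 'force': array([ 1.03937735, -0.85474784,  0.33430652]), 'ft_torque': array([ 0.05715412, -0.02762155, -0.01899061]), 'opening': 85.66076480772733}
scene {'K': array([[376.45435578,   0.        , 320.09062207],
       [  0.        , 376.45435578, 204.5453125 ],
       [  0.        ,   0.        ,   1.        ]]), 'dist_coeffs': array([0.01366808, 0.        , 0.        , 0.        , 0.        ]), 'origin': array([1128.24585642, -549.88440352,  845.38972472]), 'orientation': array([-132.85732102,   -1.08216603,   41.14411742])}
jug [([532, 214, 100], 0.9), ([507, -461, 37], 0.2)]
cap [([503, 247, 226], 0.58)]
cap_top [([502, 247, 220], 0.83)]
cap_bar [([504, 246, 220], 0.81)]
tin [([490, -10, 5], 0.94), ([504, 249, 225], 0.62), ([509, 525, 41], 0.33)]
white_jug [([616, -299, 135], 0.83), ([490, -9, 5], 0.61)]
bowl [([509, 524, 44], 0.83)]
beaker [([751, 106, 65], 0.79)]
jar [([773, -132, 77], 0.67), ([499, 248, 222], 0.26)]
side {'K': array([[451.00042277,   0.        , 319.39330883],
       [  0.        , 451.00042277, 207.86263173],
       [  0.        ,   0.        ,   1.        ]]), 'dist_coeffs': array([0.00508637, 0.        , 0.        , 0.        , 0.        ]), 'origin': array([ 225.91395605, -956.03664463, 1038.65054171]), 'orientation': array([-129.05515164,    0.97319196,  -23.39357918])}
jug [([485, 210, 103], 0.86), ([722, 326, 7], 0.46)]
cap [([485, 245, 221], 0.84), ([484, 207, 104], 0.47)]
cap_top []
cap_bar [([489, 246, 224], 0.71)]
tin [([492, -2, 2], 0.92), ([742, 100, 65], 0.41)]
white_jug [([552, -314, 135], 0.61)]
bowl [([504, 545, 50], 0.66), ([485, 210, 104], 0.54)]
beaker [([739, 100, 66], 0.76)]
jar [([751, -140, 74], 0.59)]
```

View pics/scene0.png

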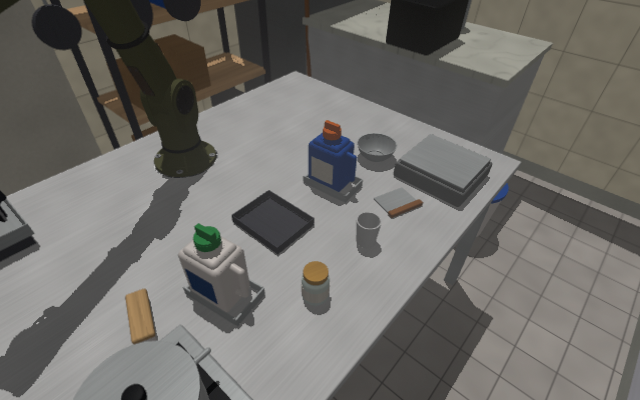

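View pics/side0.png

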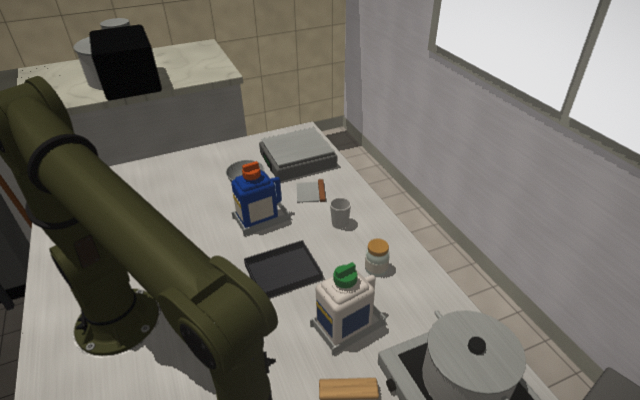

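>>> step_arm(
  plan=[
    [0,0,0,0,0,6,100],
    [0,0,0,0,0,12,100],
    [0,0,3,3,3,16,100],
    [0,0,8,7,7,20,100],
    [0,0,13,11,11,22,100],
    [0,0,18,15,15,22,100],
    [0,0,24,19,20,22,100],
    [0,0,30,23,25,22,100],
  ],
)

```text
time: 2.0
tcp_pos: [479.1, -350.8, 459.6]
ee_rot: [180.0, 0.0, 52.8]
force: [0.7, -0.9, -0.4]
opening: 85.3
```

```bash
python3 - <<'E'
from cell import env
s=env.state()
print({k:s[k] for k in ('time','tcp_pos','ee_rot','force','joints')})
print(env.camera_params('wrist'))
E
```

```text
{'time': 2.0, 'tcp_pos': array([ 479.11804541, -350.78849476,  459.55661843]), 'ee_rot': array([1.79958121e+02, 9.56818486e-03, 5.28048555e+01]), 'force': array([ 0.72873902, -0.85557451, -0.3948269 ]), 'joints': array([ 47.69812391,  12.00986225, -17.83015972,  66.70731185,
         3.74655788, 101.77906544,  -6.19242511])}
{'K': array([[351.93052424,   0.        , 319.59636204],
       [  0.        , 351.93052424, 200.99847144],
       [  0.        ,   0.        ,   1.        ]]), 'dist_coeffs': array([0.00125076, 0.        , 0.        , 0.        , 0.        ]), 'T_tool_cam': array([[ 1.23947900e-04, -9.53963436e-01, -2.99922901e-01,
         7.68234860e+01],
       [ 9.99999939e-01,  2.05331523e-05,  3.47956145e-04,
         5.70820912e-01],
       [-3.25779077e-04, -2.99922926e-01,  9.53963381e-01,
        -1.34733607e+02],
       [ 0.00000000e+00,  0.00000000e+00,  0.00000000e+00,
         1.00000000e+00]])}
```

>>> step_arm(
  plan=[
    [0,0,5,5,5,0,100],
    [0,0,10,8,10,0,100],
    [0,0,15,11,15.5,0,100],
    [0,0,20,12,21,0,100],
    [0,0,25,13,27,0,100],
    [0,0,30,12,33,-1,100],
    [0,0,35,11,38,-2,100],
    [0,0,40,9,43,-3,100],
  ],
)

```text
time: 3.0
tcp_pos: [567.7, 79.4, 428.8]
ee_rot: [180.0, -0.0, 92.8]
force: [-0.3, 0.5, 0.2]
opening: 85.5
```

>>> step_arm(
  plan=[
    [0,0,5,-2,5,0,100],
    [0,0,10,-5,10,0,100],
    [0,0,15,-7,13,0,100],
    [0,0,20,-7.5,16.5,0,100],
    [0,0,23,-7.5,16.5,0,100],
    [0,0,23,-7.5,16.5,0,100],
    [0,0,23,-7.5,16.5,0,100],
    [0,0,23,-7.5,16.5,0,100],
  ],
)

```text
time: 4.0
tcp_pos: [493.5, 241.8, 429.3]
ee_rot: [180.0, 0.0, 115.5]
force: [0.1, 0.1, -0.0]
opening: 85.8
```

```bash
cat > h.py <<'E'
from cell import env
import cv2, numpy as np
from scipy.spatial.transform import Rotation as Ro
def st():
    s=env.state(); 
    print('t',round(s['time'],2),'tcp',s['tcp_pos'].round(1),'rot',s['ee_rot'].round(2),'F',s['force'].round(1),'M',s['ft_torque'].round(2),'op',round(s['opening'],1),'j',s['joints'].round(0))
    return s
def rays(cam,s=None):
    cp=env.camera_params(cam)
    if cam=='wrist':
        T=np.eye(4);T[:3,:3]=Ro.from_euler('xyz',s['ee_rot'],degrees=True).as_matrix();T[:3,3]=s['tcp_pos']
        T=T@np.array(cp['T_tool_cam'])
    else:
        T=np.eye(4);T[:3,:3]=Ro.from_euler('xyz',cp['orientation'],degrees=True).as_matrix();T[:3,3]=cp['origin']
    return cp,T
def cloud(cam,d,s=None):
    cp,T=rays(cam,s)
    v,u=np.mgrid[0:400,0:640]
    n=cv2.undistortPoints(np.stack([u,v],-1).reshape(-1,1,2).astype(float),cp['K'],cp['dist_coeffs']).reshape(400,640,2)
    P=np.dstack([n*d[...,None],d])
    W=P@T[:3,:3].T+T[:3,3]
    W[d<=0]=np.nan
    return W
def proj(cam,X,s=None):
    cp,T=rays(cam,s); Ti=np.linalg.inv(T)
    return cv2.projectPoints(np.array(X,float).reshape(-1,1,3),cv2.Rodrigues(Ti[:3,:3])[0],Ti[:3,3],cp['K'],cp['dist_coeffs'])[0].reshape(-1,2)
E
python3 - <<'E'
from h import *
s=st()
p,d=env.grab_frame('wrist'); cv2.imwrite('pics/w1.png',p); np.savez('w1.npz',p=p,d=d,**{k:s[k] for k in('tcp_pos','ee_rot')})
for t in ('cap','cap_top','cap_bar','neck','jug','tin'):
    print(t,[( [round(float(v),1) for v in r['xyz']],round(r['confidence'],2)) for r in env.recognise('wrist',t)][:3])
E
```

```text
t 4.0 tcp [493.5 241.8 429.3] rot [1.8000e+02 1.0000e-02 1.1551e+02] F [ 0.1  0.1 -0. ] M [ 0.02 -0.03  0.03] op 85.8 j [ 11.   8. -45.  76.   6.  98.  -8.]
cap [([490.3, 257.3, 215.3], 0.59)]
cap_top [([491.8, 258.8, 219.1], 0.83)]
cap_bar [([484.8, 260.7, 217.6], 0.87)]
neck [([487.7, 270.5, 170.7], 0.96)]
jug [([490.3, 273.0, 171.0], 0.63), ([726.0, 330.3, 4.0], 0.2)]
tin [([496.0, -7.7, 3.0], 0.74)]
```

View pics/w1.png

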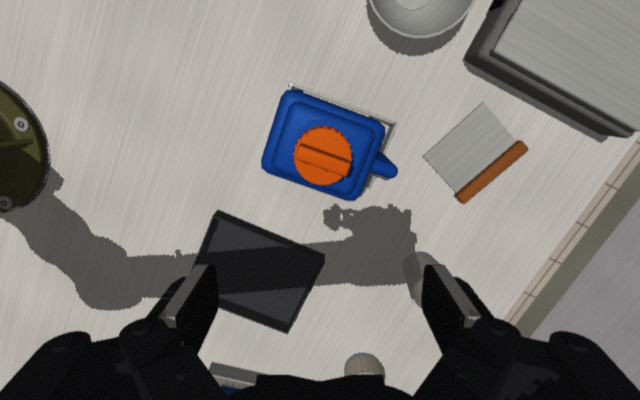

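```bash
python3 - <<'E'
from h import *
z=np.load('w1.npz'); s={'tcp_pos':z['tcp_pos'],'ee_rot':z['ee_rot']}
W=cloud('wrist',z['d'],s); p=z['p'].astype(int)
hsv=cv2.cvtColor(z['p'],cv2.COLOR_BGR2HSV)
m=(hsv[...,0]<14)&(hsv[...,1]>150)&(W[...,2]>190)
Z=W[...,2][m]; print(m.sum(),np.percentile(Z,[1,5,25,50,75,95,99]).round(1))
print(np.histogram(Z,bins=np.arange(190,260,3)))
bar=m&(W[...,2]>np.percentile(Z,99)-9)
top=m&(W[...,2]<np.percentile(Z,99)-13)&(W[...,2]>np.percentile(Z,99)-27)
for n,k in(('bar',bar),('all',m&(W[...,2]>np.percentile(Z,99)-27))):
    pts=W[k][:,:2].astype(np.float32); print(n,len(pts),cv2.minAreaRect(pts),pts.mean(0),'z',np.median(W[k][:,2]))
c=W[m][:,:2].astype(np.float32); print(cv2.minEnclosingCircle(c))
hb=(hsv[...,0]>105)&(hsv[...,0]<130)&(hsv[...,1]>120)&(W[...,2]>150)&(W[...,2]<200)
pts=W[hb][:,:2].astype(np.float32); r=cv2.minAreaRect(pts); print('shoulder',len(pts),r,np.percentile(W[hb][:,2],[5,50,95]))
hh=(hsv[...,0]>105)&(hsv[...,0]<130)&(hsv[...,1]>120)&(W[...,2]>60)&(W[...,2]<162)
print('handle',W[hh].mean(0))
dk=(z['p'].max(-1)<70)&(W[...,2]<40)&(W[...,2]>-5)
n,l,stt,ce=cv2.connectedComponentsWithStats(dk.astype(np.uint8))
for i in range(1,n):
    if stt[i,4]>800: print(stt[i],cv2.minAreaRect(W[l==i][:,:2].astype(np.float32)))
# rotated crop
c=cv2.resize(z['p'][70:220,230:430],None,fx=4,fy=4,interpolation=cv2.INTER_CUBIC); cv2.imwrite('pics/w1c.png',c)
E
```

```text
2622 [213.7 217.7 218.8 219.6 238.2 239.7 240.5]
(array([   0,    0,    0,    0,    0,    4,    4,   27,   48, 1422,  182,
         23,   29,   25,   25,  142,  677,    1,    0,    0,    0,    0,
          0]), array([190, 193, 196, 199, 202, 205, 208, 211, 214, 217, 220, 223, 226,
       229, 232, 235, 238, 241, 244, 247, 250, 253, 256, 259]))
bar 862 ((489.39923095703125, 251.6959228515625), (86.45634460449219, 35.446495056152344), 25.42743492126465) [489.78168 255.72867] z 238.85233620977007
all 2599 ((488.0426330566406, 254.7832489013672), (86.33098602294922, 57.62347412109375), 24.76030158996582) [489.5012  257.36893] z 219.62126055922653
((493.3546142578125, 243.69717407226562), 43.98007583618164)
shoulder 6591 ((507.2281494140625, 257.5144958496094), (156.22886657714844, 99.11898803710938), 5.533003330230713) [157.94600724 177.93136977 184.70307909]
handle [547.74363349 262.84623281 148.38987217]
[ 464    0  150  136 1413] ((755.38330078125, 447.47222900390625), (75.50503540039062, 286.0726318359375), 74.85408020019531)
[   0   83   50  131 4160] ((75.9825210571289, 12.04052734375), (78.532958984375, 215.4494171142578), 10.432808876037598)
[ 191  210  134  123 9321] ((490.19378662109375, -14.077621459960938), (211.225341796875, 162.52468872070312), 0.053557462990283966)
```

View pics/w1c.png

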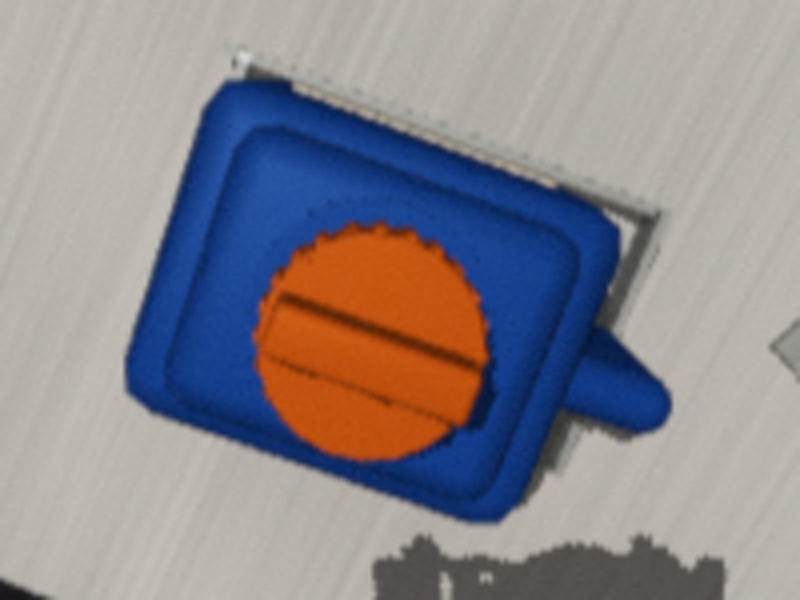

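```bash
cat >> h.py <<'E'
def capfit(W,p,zb=239,dz=4):
    hsv=cv2.cvtColor(p,cv2.COLOR_BGR2HSV)
    o=(hsv[...,0]<14)&(hsv[...,1]>150)
    def big(m):
        n,l,t,c=cv2.connectedComponentsWithStats(m.astype(np.uint8)); return l==1+np.argmax(t[1:,4])
    m=big(cv2.morphologyEx((o&(abs(W[...,2]-zb)<dz)).astype(np.uint8),cv2.MORPH_OPEN,np.ones((3,3))))
    q=W[m][:,:2]; c=q.mean(0); u=np.linalg.svd(q-c,full_matrices=False)[2][0]
    if u[0]<0:u=-u
    v=np.array([-u[1],u[0]]); a=(q-c)@u; b=(q-c)@v
    la,ha=np.percentile(a,[1,99]); lb,hb=np.percentile(b,[2,98])
    ctr=c+u*(la+ha)/2+v*(lb+hb)/2
    print('bar n',m.sum(),'len',ha-la,'wid',hb-lb,'az',np.degrees(np.arctan2(u[1],u[0])),'ctr',ctr,'z',np.median(W[m][:,2]))
    t=o&(abs(W[...,2]-(zb-20))<dz); q=W[t][:,:2].astype(np.float32)
    if len(q)>50:
        # robust circle: trimmed
        c0=ctr
        r=np.hypot(*(q-c0).T); q=q[r<34]
        print('disc circ',cv2.minEnclosingCircle(q.astype(np.float32)),'z',np.median(W[t][:,2]))
    return ctr,m
E
python3 - <<'E'
from h import *
z=np.load('w1.npz'); s={'tcp_pos':z['tcp_pos'],'ee_rot':z['ee_rot']}
W=cloud('wrist',z['d'],s); capfit(W,z['p'])
hsv=cv2.cvtColor(z['p'],cv2.COLOR_BGR2HSV)
hb=((hsv[...,0]>105)&(hsv[...,0]<130)&(hsv[...,1]>120)&(abs(W[...,2]-165)<23)).astype(np.uint8)
hb=cv2.morphologyEx(hb,cv2.MORPH_OPEN,np.ones((23,23)))
print(cv2.minAreaRect(W[hb>0][:,:2].astype(np.float32)))
E
```

```text
bar n 814 len 50.291806274854466 wid 13.447677116675587 az 5.562496734768479 ctr [490.32497718 255.60745504] z 238.86733529492045
disc circ ((490.7034606933594, 255.94357299804688), 28.94045639038086) z 219.03283485494728
((499.5112609863281, 280.576171875), (36.563392639160156, 114.20370483398438), 81.15035247802734)
```

>>> step_arm(
  plan=[
    [0,0,-10,-0.3,1.4,0,80],
    [0,0,-20,-0.3,1.4,0,60],
    [0,0,-30,-0.3,1.4,-2,50],
    [0,0,-40,-0.3,1.4,-4,45],
    [0,0,-50,-0.3,1.4,-5,45],
    [0,0,-60,-0.3,1.4,-6,45],
    [0,0,-70,-0.3,1.4,-7,45],
    [0,0,-80,-0.3,1.4,-8,45],
  ],
)

```text
time: 5.35
tcp_pos: [490.0, 256.6, 349.0]
ee_rot: [180.0, 0.0, 35.3]
force: [0.2, -0.6, -0.3]
opening: 38.5
```

>>> step_arm(
  plan=[
    [0,0,-10,0,0,-1,45],
    [0,0,-20,0,0,-2,45],
    [0,0,-30,0,0,-2,45],
    [0,0,-30,0,0,-2,45],
    [0,0,-30,0,0,-2,45],
    [0,0,-30,0,0,-2,45],
    [0,0,-30,0,0,-2,45],
    [0,0,-30,0,0,-2,45],
  ],
)

```text
time: 6.35
tcp_pos: [490.1, 256.6, 329.4]
ee_rot: [180.0, 0.0, 5.6]
force: [-1.0, 0.3, -0.4]
opening: 38.1
```

```bash
python3 - <<'E'
from h import *
s=st()
p,d=env.grab_frame('wrist'); cv2.imwrite('pics/w2.png',p); np.savez('w2.npz',p=p,d=d,**{k:s[k] for k in('tcp_pos','ee_rot')})
W=cloud('wrist',d,s); capfit(W,p)
E
```

```text
t 6.35 tcp [490.1 256.6 329.4] rot [180.     0.     5.64] F [-1.   0.3 -0.4] M [-0.03 -0.01 -0.03] op 38.1 j [   4.    7.  -37.   88.    4.   86. -118.]
bar n 1459 len 50.296562647684354 wid 12.991789887618726 az 5.60840157485899 ctr [491.5955533  255.03925251] z 238.87557797501626
disc circ ((491.6456298828125, 255.1509246826172), 29.085838317871094) z 218.95938597214433
```

View pics/w2.png

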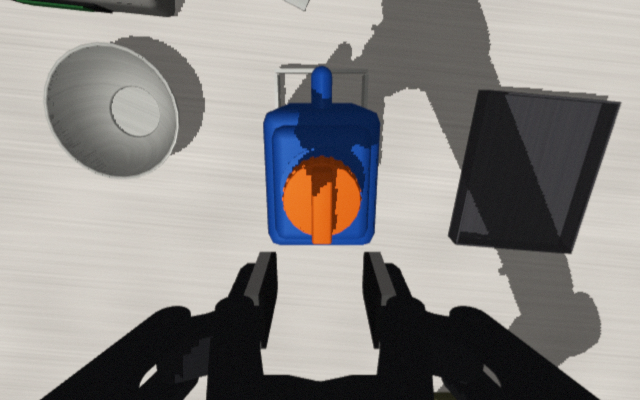

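>>> step_arm(
  plan=[
    [0,0,0,0.07,-0.15,-2,40],
    [0,0,0,0.07,-0.15,-4,35],
    [0,0,0,0.07,-0.15,-6,35],
    [0,0,0,0.07,-0.15,-7.5,35],
    [0,0,0,0.07,-0.15,-8.5,35],
    [0,0,0,0.07,-0.15,-9.2,35],
    [0,0,0,0.07,-0.15,-9.7,35],
    [0,0,0,0.07,-0.15,-9.7,35],
  ],
)

```text
time: 7.4
tcp_pos: [490.8, 255.1, 232.3]
ee_rot: [180.0, 0.0, 5.6]
force: [-0.0, 0.2, 0.3]
opening: 30.1
```

```bash
python3 - <<'E'
from h import *
s=st()
p,d=env.grab_frame('wrist'); cv2.imwrite('pics/w3.png',p)
s=st()
E
```

```text
t 7.4 tcp [490.8 255.1 232.3] rot [1.80e+02 1.00e-02 5.62e+00] F [-0.   0.2  0.3] M [-0.07  0.06 -0.03] op 30.1 j [   3.   10.  -37.   97.    6.   76. -119.]
t 7.45 tcp [490.9 255.2 232.6] rot [-1.80e+02 -2.00e-02  5.62e+00] F [-0.4  0.2  0.8] M [ 0.02  0.   -0.05] op 30.1 j [   3.   10.  -37.   97.    6.   76. -119.]
```

View pics/w3.png

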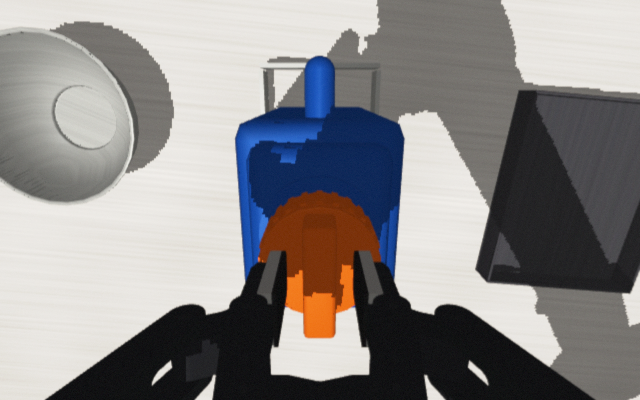

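>>> step_arm(
  plan=[
    [0,0,0,0,0,-0.1,30],
    [0,0,0,0,0,-0.15,25],
    [0,0,0,0,0,-0.15,20],
    [0,0,0,0,0,-0.15,10],
    [0,0,0,0,0,-0.15,0],
    [0,0,0,0,0,-0.15,0],
    [0,0,0,0,0,-0.15,0],
    [0,0,0,0,0,-0.15,0],
  ],
)

```text
time: 8.45
tcp_pos: [490.8, 255.3, 231.2]
ee_rot: [-180.0, -0.0, 5.6]
force: [-0.9, 0.5, 3.8]
opening: 12.2
```

```bash
python3 - <<'E'
from h import *
s=st()
E
```

```text
t 8.45 tcp [490.8 255.3 231.2] rot [-1.7999e+02 -2.0000e-02  5.6300e+00] F [-0.9  0.5  3.8] M [0.06 0.18 0.  ] op 12.2 j [   3.   10.  -37.   97.    6.   76. -119.]
```

>>> step_arm(
  plan=[
    [0,0,0,0,0,-0.05,0],
    [0,0,0,0,0,-0.1,0],
    [0,0,0,0,0,-0.15,0],
    [0,0,0,0,0,-0.2,0],
    [0,0,0,0,0,-0.25,0],
    [0,0,0,0,0,-0.3,0],
    [0,0,0,0,0,-0.3,0],
    [0,0,0,0,0,-0.3,0],
  ],
)

```text
time: 9.45
tcp_pos: [490.9, 255.3, 229.1]
ee_rot: [180.0, -0.0, 5.6]
force: [-2.3, -0.4, 8.9]
opening: 12.2
```

```bash
python3 - <<'E'
from h import *
s=st()
E
```

```text
t 9.45 tcp [490.9 255.3 229.1] rot [ 1.7999e+02 -5.0000e-02  5.6300e+00] F [-2.3 -0.4  8.9] M [-0.18  0.62  0.02] op 12.2 j [   3.   10.  -37.   97.    6.   75. -119.]
```

>>> step_arm(
  plan=[
    [0,0,0,0,0,-0.05,0],
    [0,0,0,0,0,-0.1,0],
    [0,0,0,0,0,-0.18,0],
    [0,0,0,0,0,-0.25,0],
    [0,0,0,0,0,-0.32,0],
    [0,0,0,0,0,-0.4,0],
    [0,0,0,0,0,-0.4,0],
    [0,0,0,0,0,-0.4,0],
  ],
)

```text
time: 10.45
tcp_pos: [491.0, 255.3, 226.3]
ee_rot: [180.0, -0.1, 5.6]
force: [-4.7, -2.2, 14.7]
opening: 12.4
```

```bash
python3 - <<'E'
from h import *
s=st()
E
```

```text
t 10.45 tcp [491.  255.3 226.3] rot [ 1.7998e+02 -9.0000e-02  5.6300e+00] F [-4.7 -2.2 14.7] M [-0.46  1.04 -0.  ] op 12.4 j [   3.   10.  -37.   97.    6.   75. -119.]
```

>>> step_arm(
  plan=[
    [0,0,0,0,0,-0.05,0],
    [0,0,0,-0.02,0,-0.1,0],
    [0,0,0,-0.04,-0.02,-0.15,0],
    [0,0,0,-0.05,-0.03,-0.18,0],
    [0,0,0,-0.05,-0.03,-0.18,0],
    [0,0,0,-0.05,-0.03,-0.18,0],
    [0,0,0,-0.05,-0.03,-0.18,0],
    [0,0,0,-0.05,-0.03,-0.18,0],
  ],
)

```text
time: 11.45
tcp_pos: [490.9, 255.3, 225.2]
ee_rot: [-180.0, -0.2, 5.6]
force: [-4.7, -1.3, 16.7]
opening: 12.5
```

```bash
python3 - <<'E'
from h import *
s=st()
E
```

```text
t 11.45 tcp [490.9 255.3 225.2] rot [-180.     -0.18    5.62] F [-4.7 -1.3 16.7] M [-0.42  0.99 -0.  ] op 12.5 j [   3.   10.  -37.   97.    6.   75. -119.]
```

>>> step_arm(
  plan=[
    [0,0,2,-0.03,0,-0.02,0],
    [0,0,4,-0.03,0,-0.02,0],
    [0,0,6,-0.03,0,-0.02,0],
    [0,0,8,-0.03,0,-0.02,0],
    [0,0,10,-0.03,0,-0.02,0],
    [0,0,12,-0.03,0,-0.02,0],
    [0,0,14,-0.03,0,-0.02,0],
    [0,0,15,-0.03,0,-0.02,0],
  ],
)

```text
time: 12.45
tcp_pos: [491.6, 255.8, 225.3]
ee_rot: [180.0, -0.3, 20.6]
force: [-2.5, -0.4, 17.0]
opening: 12.4
```

```bash
python3 - <<'E'
from h import *
s=st()
E
```

```text
t 12.45 tcp [491.6 255.8 225.3] rot [179.99  -0.33  20.65] F [-2.5 -0.4 17. ] M [-0.14  0.48 -0.07] op 12.4 j [   5.   10.  -39.   97.    6.   75. -105.]
```

>>> step_arm(
  plan=[
    [0,0,2,0,0,-0.02,0],
    [0,0,4,0,0,-0.02,0],
    [0,0,6,0,0,-0.02,0],
    [0,0,8,0,0,-0.02,0],
    [0,0,10,0,0,-0.02,0],
    [0,0,12,0,0,-0.02,0],
    [0,0,14,0,0,-0.02,0],
    [0,0,16,0,0,-0.02,0],
  ],
)

```text
time: 13.45
tcp_pos: [491.9, 256.3, 225.3]
ee_rot: [179.9, -0.4, 36.7]
force: [-2.1, 0.9, 16.2]
opening: 12.4
```

```bash
python3 - <<'E'
from h import *
s=st()
E
```

```text
t 13.45 tcp [491.9 256.3 225.3] rot [179.91  -0.38  36.68] F [-2.1  0.9 16.2] M [ 0.02  0.33 -0.09] op 12.4 j [  6.  10. -40.  97.   7.  75. -89.]
```

```bash
python3 - <<'E'
from h import *
s=st()
p,d=env.grab_frame('wrist'); cv2.imwrite('pics/w4.png',p); np.savez('w4.npz',p=p,d=d)
cv2.imwrite('pics/w4c.png',cv2.resize(p[180:360,220:420],None,fx=4,fy=3.3,interpolation=cv2.INTER_CUBIC))
W=cloud('wrist',d,s)
capfit(W,p,234,4)
s=st()
E
```

```text
t 13.45 tcp [491.9 256.3 225.3] rot [179.91  -0.38  36.68] F [-2.1  0.9 16.2] M [ 0.02  0.33 -0.09] op 12.4 j [  6.  10. -40.  97.   7.  75. -89.]
bar n 3631 len 50.30405613646947 wid 12.497053964086792 az 36.6276310822918 ctr [492.58183415 256.14663004] z 233.25789686250158
disc circ ((492.5186462402344, 256.42449951171875), 28.308788299560547) z 213.31151939122975
t 13.5 tcp [491.9 256.3 225.3] rot [179.91  -0.38  36.75] F [-2.9  0.3 16.2] M [-0.01  0.41  0.  ] op 12.7 j [  6.  10. -40.  97.   7.  75. -89.]
```

View pics/w4c.png

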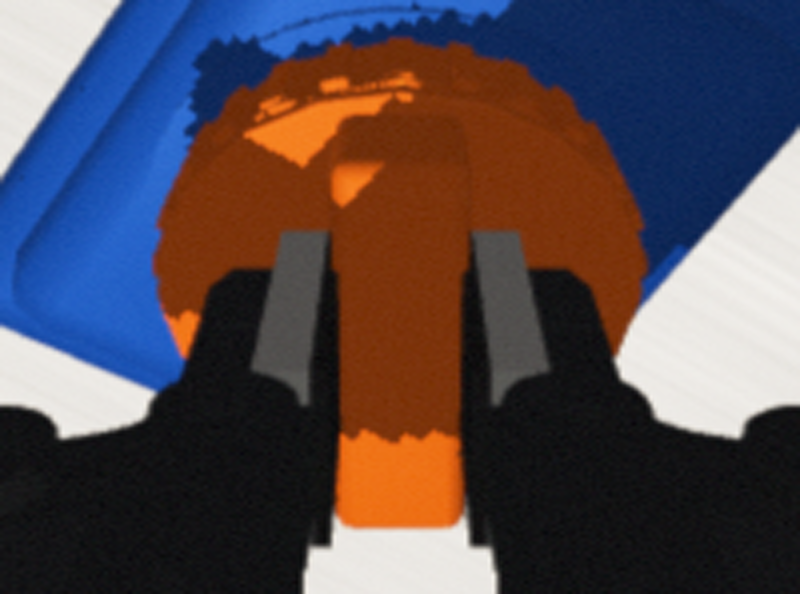

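>>> step_arm(
  plan=[
    [0,0,2,0,0,-0.02,0],
    [0,0,4,0,0,-0.02,0],
    [0,0,6,0,0,-0.02,0],
    [0,0,8,0,0,-0.02,0],
    [0,0,10,0,0,-0.02,0],
    [0,0,12,0,0,-0.02,0],
    [0,0,13,0,0,-0.02,0],
    [0,0,13,0,0,-0.02,0],
  ],
)

```text
time: 14.5
tcp_pos: [491.8, 256.5, 225.2]
ee_rot: [179.8, -0.4, 49.6]
force: [-1.4, 0.4, 16.7]
opening: 12.2
```

```bash
python3 - <<'E'
from h import *
s=st()
E
```

```text
t 14.5 tcp [491.8 256.5 225.2] rot [179.84  -0.35  49.64] F [-1.4  0.4 16.7] M [ 0.09  0.4  -0.07] op 12.2 j [  7.  10. -41.  97.   7.  75. -76.]
```

>>> step_arm(
  plan=[
    [0,0,0,0,0,0.2,0],
    [0,0,0,0,0,0.4,0],
    [0,0,0,0,0,0.6,0],
    [0,0,0,0,0,0.8,0],
    [0,0,0,0,0,0.9,0],
    [0,0,0,0,0,1.0,0],
    [0,0,0,0,0,1.0,0],
    [0,0,0,0,0,1.0,0],
  ],
)

```text
time: 15.5
tcp_pos: [491.1, 255.8, 231.4]
ee_rot: [180.0, -0.2, 49.6]
force: [4.7, 4.7, 1.2]
opening: 12.6
```

```bash
python3 - <<'E'
from h import *
s=st()
E
```

```text
t 15.5 tcp [491.1 255.8 231.4] rot [179.97  -0.21  49.64] F [4.7 4.7 1.2] M [ 0.91 -0.96  0.04] op 12.6 j [  7.  10. -41.  97.   7.  76. -76.]
```

>>> step_arm(
  plan=[
    [0,0,0,0,0,0.05,0],
    [0,0,0,0,0,0.1,0],
    [0,0,0,0,0,0.15,0],
    [0,0,0,0,0,0.2,0],
    [0,0,0,0,0,0.2,0],
    [0,0,0,0,0,0.2,0],
    [0,0,0,0,0,0.2,0],
    [0,0,0,0,0,0.2,0],
  ],
)

```text
time: 16.5
tcp_pos: [490.8, 255.6, 231.7]
ee_rot: [-180.0, -0.2, 49.6]
force: [6.4, 5.7, -7.5]
opening: 12.4
```

```bash
python3 - <<'E'
from h import *
s=st()
E
```

```text
t 16.5 tcp [490.8 255.6 231.7] rot [-1.7996e+02 -1.5000e-01  4.9640e+01] F [ 6.4  5.7 -7.5] M [ 1.31 -1.5   0.03] op 12.4 j [  7.  10. -41.  97.   7.  76. -76.]
```

>>> step_arm(
  plan=[
    [0,0,0,0,0,-0.4,0],
    [0,0,0,0,0,-0.8,0],
    [0,0,0,0,0,-1.1,0],
    [0,0,0,0,0,-1.2,0],
    [0,0,0,0,0,-1.2,0],
    [0,0,3,0,0,-1.2,0],
    [0,0,6,0,0,-1.2,0],
    [0,0,8,0,0,-1.2,0],
  ],
)

```text
time: 17.5
tcp_pos: [491.1, 255.7, 224.8]
ee_rot: [179.8, -0.2, 57.7]
force: [-2.2, 0.8, 17.0]
opening: 12.5
```

```bash
python3 - <<'E'
from h import *
s=st()
E
```

```text
t 17.5 tcp [491.1 255.7 224.8] rot [179.83  -0.19  57.68] F [-2.2  0.8 17. ] M [ 0.06  0.36 -0.13] op 12.5 j [  8.  10. -42.  97.   7.  75. -68.]
```

>>> step_arm(
  plan=[
    [0,0,0,0,0,0.3,0],
    [0,0,0,0,0,0.6,0],
    [0,0,0,0,0,0.8,0],
    [0,0,0,0,0,1.0,0],
    [0,0,0,0,0,1.1,0],
    [0,0,0,0,0,1.2,0],
    [0,0,0,0,0,1.2,0],
    [0,0,0,0,0,1.2,0],
  ],
)

```text
time: 18.5
tcp_pos: [489.7, 254.5, 233.0]
ee_rot: [-180.0, 0.1, 57.6]
force: [1.3, 0.8, 0.4]
opening: 12.4
```

```bash
python3 - <<'E'
from h import *
s=st()
E
```

```text
t 18.5 tcp [489.7 254.5 233. ] rot [-1.7997e+02  6.0000e-02  5.7620e+01] F [1.3 0.8 0.4] M [ 0.29 -0.24  0.01] op 12.4 j [  8.  10. -42.  97.   7.  76. -68.]
```

>>> step_arm(
  plan=[
    [0,0,0,0,0,-0.4,0],
    [0,0,0,0,0,-0.8,0],
    [0,0,0,0,0,-1.1,0],
    [0,0,0,0,0,-1.2,0],
    [0,0,0,0,0,-1.2,0],
    [0,0,1,0,0,-1.2,0],
    [0,0,2,0,0,-1.2,0],
    [0,0,2,0,0,-1.2,0],
  ],
)

```text
time: 19.5
tcp_pos: [490.1, 254.7, 224.5]
ee_rot: [179.9, 0.0, 59.6]
force: [-5.1, -2.3, 19.3]
opening: 12.4
```

>>> step_arm(
  plan=[
    [0,0,0,0,0,0,0],
    [0,0,0.1,0,0,0,0],
    [0,0,0.2,0,0,0,0],
    [0,0,0.3,0,0,0,0],
    [0,0,0.4,0,0,0,0],
    [0,0,0.5,0,0,0,0],
    [0,0,0.6,0,0,0,0],
    [0,0,0.6,0,0,0,0],
  ],
)

```text
time: 20.5
tcp_pos: [490.2, 254.8, 224.5]
ee_rot: [179.9, -0.0, 60.2]
force: [-4.5, -2.1, 18.4]
opening: 12.7
```

```bash
python3 - <<'E'
from h import *
s=st()
E
```

```text
t 20.5 tcp [490.2 254.8 224.5] rot [179.88  -0.    60.19] F [-4.5 -2.1 18.4] M [-0.48  1.05 -0.05] op 12.7 j [  8.  10. -43.  97.   7.  75. -66.]
```

>>> step_arm(
  plan=[
    [0,0,0,0,0,0.03,0],
    [0,0,0.1,0,0,0.03,0],
    [0,0,0.2,0,0,0.03,0],
    [0,0,0.3,0,0,0.03,0],
    [0,0,0.4,0,0,0.03,0],
    [0,0,0.5,0,0,0.03,0],
    [0,0,0.6,0,0,0.03,0],
    [0,0,0.6,0,0,0.03,0],
  ],
)

```text
time: 21.5
tcp_pos: [490.2, 254.8, 224.7]
ee_rot: [179.9, -0.0, 60.8]
force: [-3.7, -1.6, 17.7]
opening: 12.8
```

```bash
python3 -c "
from h import *
st()"
```

```text
t 21.5 tcp [490.2 254.8 224.7] rot [ 1.7988e+02 -1.0000e-02  6.0800e+01] F [-3.7 -1.6 17.7] M [-0.49  0.96 -0.02] op 12.8 j [  8.  10. -43.  97.   7.  75. -65.]
```

>>> step_arm(
  plan=[
    [0,0,0.1,0,0,0,0],
    [0,0,0.2,0,0,0,0],
    [0,0,0.3,0,0,0,0],
    [0,0,0.4,0,0,0,0],
    [0,0,0.5,0,0,0,0],
    [0,0,0.6,0,0,0,0],
    [0,0,0.7,0,0,0,0],
    [0,0,0.7,0,0,0,0],
  ],
)

```text
time: 22.5
tcp_pos: [490.3, 254.8, 224.7]
ee_rot: [179.9, -0.0, 61.5]
force: [-3.0, -2.3, 17.7]
opening: 12.1
```

```bash
python3 -c "
from h import *
st()"
```

```text
t 22.5 tcp [490.3 254.8 224.7] rot [ 1.7987e+02 -2.0000e-02  6.1490e+01] F [-3.  -2.3 17.7] M [-0.45  0.97 -0.08] op 12.1 j [  8.  11. -43.  97.   7.  75. -65.]
```

>>> step_arm(
  plan=[
    [0,0,0.1,0,0,0,0],
    [0,0,0.2,0,0,0,0],
    [0,0,0.3,0,0,0,0],
    [0,0,0.4,0,0,0,0],
    [0,0,0.5,0,0,0,0],
    [0,0,0.6,0,0,0,0],
    [0,0,0.7,0,0,0,0],
    [0,0,0.7,0,0,0,0],
  ],
)

```text
time: 23.5
tcp_pos: [490.4, 254.8, 224.7]
ee_rot: [179.9, -0.0, 62.2]
force: [-3.6, -1.6, 17.0]
opening: 12.3
```

```bash
python3 -c "
from h import *
st()"
```

```text
t 23.5 tcp [490.4 254.8 224.7] rot [ 1.7987e+02 -2.0000e-02  6.2190e+01] F [-3.6 -1.6 17. ] M [-0.47  0.92 -0.09] op 12.3 j [  8.  11. -43.  97.   7.  75. -64.]
```

>>> step_arm(
  plan=[
    [0,0,0.1,0,0,0,0],
    [0,0,0.2,0,0,0,0],
    [0,0,0.3,0,0,0,0],
    [0,0,0.4,0,0,0,0],
    [0,0,0.5,0,0,0,0],
    [0,0,0.6,0,0,0,0],
    [0,0,0.7,0,0,0,0],
    [0,0,0.7,0,0,0,0],
  ],
)

```text
time: 24.5
tcp_pos: [490.4, 254.9, 224.8]
ee_rot: [179.9, -0.0, 62.9]
force: [-3.5, -1.7, 17.3]
opening: 12.3
```

```bash
python3 -c "
from h import *
st()"
```

```text
t 24.5 tcp [490.4 254.9 224.8] rot [ 1.7986e+02 -3.0000e-02  6.2890e+01] F [-3.5 -1.7 17.3] M [-0.46  0.89 -0.15] op 12.3 j [  8.  11. -43.  97.   7.  75. -63.]
```

>>> step_arm(
  plan=[
    [0,0,0.1,0,0,0,0],
    [0,0,0.2,0,0,0,0],
    [0,0,0.3,0,0,0,0],
    [0,0,0.4,0,0,0,0],
    [0,0,0.4,0,0,0,0],
    [0,0,0.4,0,0,0,0],
    [0,0,0.4,0,0,0,0],
    [0,0,0.4,0,0,0,0],
  ],
)

```text
time: 25.5
tcp_pos: [490.5, 254.9, 224.8]
ee_rot: [179.9, -0.0, 63.3]
force: [-3.2, -3.0, 16.9]
opening: 12.3
```

```bash
python3 -c "
from h import *
st()"
```

```text
t 25.5 tcp [490.5 254.9 224.8] rot [ 1.7986e+02 -3.0000e-02  6.3290e+01] F [-3.2 -3.  16.9] M [-0.42  0.89 -0.06] op 12.3 j [  8.  11. -43.  97.   8.  75. -63.]
```

>>> step_arm(
  plan=[
    [0,0,0.1,0,0,0,0],
    [0,0,0.2,0,0,0,0],
    [0,0,0.3,0,0,0,0],
    [0,0,0.4,0,0,0,0],
    [0,0,0.5,0,0,0,0],
    [0,0,0.6,0,0,0,0],
    [0,0,0.7,0,0,0,0],
    [0,0,0.7,0,0,0,0],
  ],
)

```text
time: 26.5
tcp_pos: [490.5, 254.9, 224.8]
ee_rot: [179.9, -0.0, 64.0]
force: [-3.1, -1.1, 17.0]
opening: 12.6
```

```bash
python3 -c "
from h import *
st()"
```

```text
t 26.5 tcp [490.5 254.9 224.8] rot [ 1.7985e+02 -4.0000e-02  6.4000e+01] F [-3.1 -1.1 17. ] M [-0.43  0.82 -0.09] op 12.6 j [  8.  11. -43.  97.   8.  75. -62.]
```

>>> step_arm(
  plan=[
    [0,0,0.1,0,0,0,0],
    [0,0,0.2,0,0,0,0],
    [0,0,0.3,0,0,0,0],
    [0,0,0.4,0,0,0,0],
    [0,0,0.5,0,0,0,0],
    [0,0,0.6,0,0,0,0],
    [0,0,0.7,0,0,0,0],
    [0,0,0.7,0,0,0,0],
  ],
)

```text
time: 27.5
tcp_pos: [490.5, 255.0, 224.8]
ee_rot: [179.9, -0.0, 64.7]
force: [-3.8, -1.4, 17.4]
opening: 12.6
```

```bash
python3 -c "
from h import *
st()"
```

```text
t 27.5 tcp [490.5 255.  224.8] rot [ 1.7985e+02 -4.0000e-02  6.4690e+01] F [-3.8 -1.4 17.4] M [-0.36  0.81 -0.08] op 12.6 j [  8.  11. -43.  97.   8.  75. -61.]
```

>>> step_arm(
  plan=[
    [0,0,0.1,0,0,0,0],
    [0,0,0.2,0,0,0,0],
    [0,0,0.3,0,0,0,0],
    [0,0,0.4,0,0,0,0],
    [0,0,0.5,0,0,0,0],
    [0,0,0.6,0,0,0,0],
    [0,0,0.7,0,0,0,0],
    [0,0,0.7,0,0,0,0],
  ],
)

```text
time: 28.5
tcp_pos: [490.5, 255.0, 224.8]
ee_rot: [179.9, -0.0, 65.4]
force: [-2.5, -1.9, 17.7]
opening: 12.2
```

```bash
python3 -c "
from h import *
st()"
```

```text
t 28.5 tcp [490.5 255.  224.8] rot [ 1.7985e+02 -4.0000e-02  6.5390e+01] F [-2.5 -1.9 17.7] M [-0.37  0.82 -0.15] op 12.2 j [  8.  11. -43.  97.   8.  75. -61.]
```

>>> step_arm(
  plan=[
    [0,0,0.1,0,0,0,0],
    [0,0,0.2,0,0,0,0],
    [0,0,0.3,0,0,0,0],
    [0,0,0.4,0,0,0,0],
    [0,0,0.5,0,0,0,0],
    [0,0,0.5,0,0,0,0],
    [0,0,0.5,0,0,0,0],
    [0,0,0.5,0,0,0,0],
  ],
)

```text
time: 29.5
tcp_pos: [490.5, 255.0, 224.8]
ee_rot: [179.9, -0.0, 65.9]
force: [-3.3, -1.5, 17.4]
opening: 12.7
```

```bash
python3 -c "
from h import *
st()"
```

```text
t 29.5 tcp [490.5 255.  224.8] rot [ 1.7986e+02 -5.0000e-02  6.5880e+01] F [-3.3 -1.5 17.4] M [-0.37  0.82 -0.13] op 12.7 j [  8.  11. -43.  97.   8.  75. -60.]
```

>>> step_arm(
  plan=[
    [0,0,0.1,0,0,0,0],
    [0,0,0.2,0,0,0,0],
    [0,0,0.3,0,0,0,0],
    [0,0,0.4,0,0,0,0],
    [0,0,0.5,0,0,0,0],
    [0,0,0.5,0,0,0,0],
    [0,0,0.5,0,0,0,0],
    [0,0,0.5,0,0,0,0],
  ],
)

```text
time: 30.5
tcp_pos: [490.5, 255.0, 224.8]
ee_rot: [179.9, -0.0, 66.4]
force: [-3.0, -1.0, 17.7]
opening: 12.6
```

```bash
python3 -c "
from h import *
st()"
```

```text
t 30.5 tcp [490.5 255.  224.8] rot [ 1.7986e+02 -5.0000e-02  6.6370e+01] F [-3.  -1.  17.7] M [-0.36  0.85 -0.24] op 12.6 j [  9.  11. -43.  97.   8.  75. -60.]
```

```bash
python3 -c "
from h import *
for i in range(3):
    p,d=env.grab_frame('wrist'); s=st()
W=cloud('wrist',d,s); capfit(W,p,234,4)"
```

```text
t 30.55 tcp [490.5 255.  224.8] rot [ 1.7986e+02 -5.0000e-02  6.6370e+01] F [-3.  -1.1 16.7] M [-0.34  0.89 -0.21] op 12.5 j [  9.  11. -43.  97.   8.  75. -60.]
t 30.6 tcp [490.5 255.  224.8] rot [ 1.7986e+02 -5.0000e-02  6.6370e+01] F [-3.1 -0.8 16.8] M [-0.37  0.82 -0.24] op 12.4 j [  9.  11. -43.  97.   8.  75. -60.]
t 30.65 tcp [490.5 255.1 224.8] rot [ 1.7986e+02 -5.0000e-02  6.6370e+01] F [-3.  -0.6 17.8] M [-0.32  0.88 -0.16] op 12.3 j [  9.  11. -43.  97.   8.  75. -60.]
bar n 3653 len 50.68376856056649 wid 12.534269038557595 az 66.23912011929573 ctr [491.00035322 254.67549505] z 232.76231700425896
disc circ ((490.9373474121094, 255.07479858398438), 28.224267959594727) z 212.76232189773754
```

>>> step_arm(
  plan=[
    [0,0,-0.5,0,0,0.2,0],
    [0,0,-0.5,0,0,0.5,0],
    [0,0,-0.5,0,0,0.8,0],
    [0,0,-0.5,0,0,1.0,0],
    [0,0,-0.5,0,0,1.2,0],
    [0,0,-0.5,0,0,1.4,0],
    [0,0,-0.5,0,0,1.6,0],
    [0,0,-0.5,0,0,1.6,0],
  ],
)

```text
time: 31.65
tcp_pos: [489.9, 254.4, 237.6]
ee_rot: [-180.0, 0.1, 65.9]
force: [1.9, 1.3, -3.2]
opening: 12.4
```

```bash
python3 -c "
from h import *
st()"
```

```text
t 31.65 tcp [489.9 254.4 237.6] rot [-1.7999e+02  5.0000e-02  6.5910e+01] F [ 1.9  1.3 -3.2] M [ 0.17 -0.65 -0.07] op 12.4 j [  9.  10. -43.  96.   7.  77. -60.]
```

>>> step_arm(
  plan=[
    [0,0,0,0.02,0.02,0.5,0],
    [0,0,0,0.03,0.03,1,0],
    [0,0,0,0.03,0.03,1.7,0],
    [0,0,0,0.03,0.03,2.4,0],
    [0,0,0,0.03,0.03,3.2,0],
    [0,0,0,0.03,0.03,4.5,0],
    [0,0,0,0.03,0.03,6,0],
    [0,0,0,0.03,0.03,7.5,0],
  ],
)

```text
time: 32.65
tcp_pos: [490.4, 255.2, 314.1]
ee_rot: [180.0, -0.0, 65.9]
force: [-0.2, 0.3, -0.7]
opening: 12.6
```

```bash
python3 -c "
from h import *
s=st()
p,d=env.grab_frame('wrist'); cv2.imwrite('pics/w5.png',p)
W=cloud('wrist',d,s); capfit(W,p,s['tcp_pos'][2]+8,5)
p,d=env.grab_frame('scene'); cv2.imwrite('pics/s5.png',p); W=cloud('scene',d)
b=p.max(-1)<75
m=b&(abs(W[...,0]-490)<150)&(abs(W[...,1]+10)<130)&(W[...,2]>-5)&(W[...,2]<40)
n,l,t,c=cv2.connectedComponentsWithStats(m.astype(np.uint8)); k=l==1+np.argmax(t[1:,4])
print(t[1+np.argmax(t[1:,4])],cv2.minAreaRect(W[k][:,:2].astype(np.float32)), np.percentile(W[k][:,2],[5,50,95]))
print([( r['xyz'],r['confidence']) for r in env.recognise('scene','tin')][:1])
"
```

```text
t 32.65 tcp [490.4 255.2 314.1] rot [ 1.7997e+02 -2.0000e-02  6.5920e+01] F [-0.2  0.3 -0.7] M [ 0.04 -0.04  0.03] op 12.6 j [  9.   8. -43.  89.   6.  85. -59.]
bar n 3703 len 50.548583798619674 wid 12.558710235521133 az 66.08741080694494 ctr [490.95000391 255.12866237] z 321.9586461299431
disc circ ((491.52044677734375, 255.2839813232422), 29.265586853027344) z 301.970085835174
[ 231  191   84   64 2952] ((474.5184326171875, -6.65362548828125), (231.05332946777344, 185.03558349609375), 1.1126320362091064) [ 0.71724104  4.4680673  28.78345454]
[([488.5, -9.7, 3.3], 0.81)]
```

View pics/s5.png

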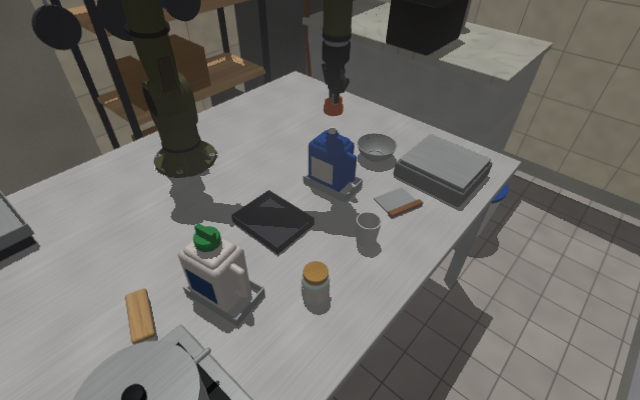

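View pics/w5.png

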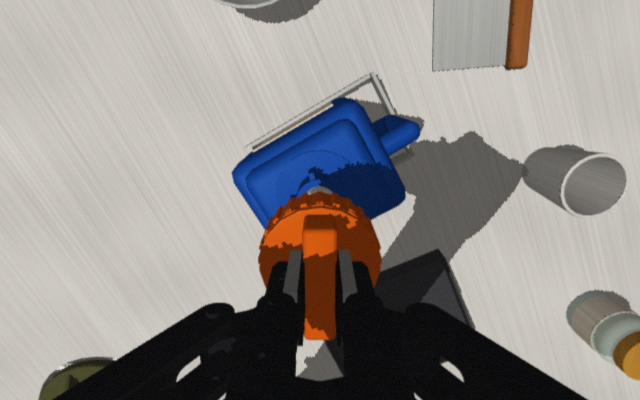

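>>> step_arm(
  plan=[
    [0,0,0,0,-3,0,0],
    [0,0,0,0,-8,0,0],
    [0,0,0,0,-13,0,0],
    [0,0,0,0,-18,-1,0],
    [0,0,0,0,-23,-3,0],
    [0,0,0,0,-26.3,-5,0],
    [0,0,0,0,-26.3,-7,0],
    [0,0,0,0,-26.3,-9,0],
  ],
)

```text
time: 33.8
tcp_pos: [489.8, -8.6, 221.5]
ee_rot: [-179.9, 0.0, 65.8]
force: [0.4, 0.1, -1.1]
opening: 12.4
```

```bash
python3 -c "
from h import *
s=st()
p,d=env.grab_frame('wrist')
W=cloud('wrist',d,s); capfit(W,p,s['tcp_pos'][2]+8,5)
q=proj('wrist',[[490+a,-8+b,30] for a,b in((100,80),(100,-80),(-100,-80),(-100,80))],s)
cv2.polylines(p,[q.astype(np.int32)],True,(0,255,0),1)
cv2.imwrite('pics/w6.png',p)
"
```

```text
t 33.8 tcp [489.8  -8.6 221.5] rot [-1.7994e+02  2.0000e-02  6.5840e+01] F [ 0.4  0.1 -1.1] M [ 0.02 -0.03  0.03] op 12.4 j [ 28.   1. -30. 106.   0.  74. -26.]
bar n 3697 len 50.22368590981304 wid 12.66127223910627 az 65.93901412403203 ctr [490.35141734  -8.4474323 ] z 229.35646932469808
disc circ ((490.5693054199219, -8.223786354064941), 29.134557723999023) z 209.3377443107606
```

View pics/w6.png

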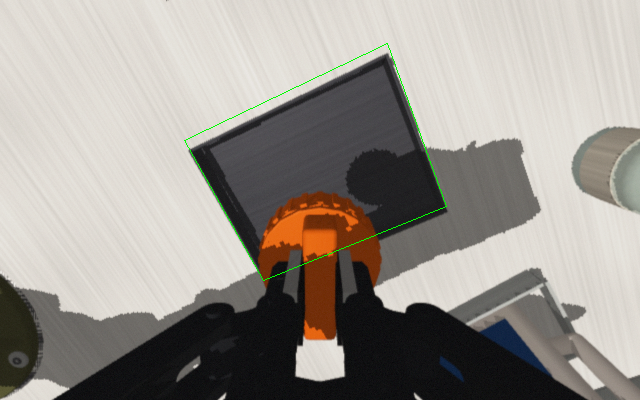

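>>> step_arm(
  plan=[
    [0,0,0,0,-0.6,-3,0],
    [0,0,0,0,-0.6,-7,0],
    [0,0,0,0,-0.6,-11,0],
    [0,0,0,0,-0.6,-14,0],
    [0,0,0,0,-0.6,-16,0],
    [0,0,0,0,-0.6,-17,0],
    [0,0,0,0,-0.6,-17.5,0],
    [0,0,0,0,-0.6,-17.7,0],
  ],
)

```text
time: 34.85
tcp_pos: [490.7, -13.9, 46.2]
ee_rot: [179.9, -0.0, 65.9]
force: [1.0, 0.1, -0.1]
opening: 12.9
```

>>> step_arm(
  plan=[
    [0,0,0,0,0,-0.05,0],
    [0,0,0,0,0,-0.1,0],
    [0,0,0,0,0,-0.15,0],
    [0,0,0,0,0,-0.2,0],
    [0,0,0,0,0,-0.25,0],
    [0,0,0,0,0,-0.3,0],
    [0,0,0,0,0,-0.35,0],
    [0,0,0,0,0,-0.35,0],
  ],
)

```text
time: 35.85
tcp_pos: [490.3, -13.9, 42.2]
ee_rot: [-180.0, 0.0, 65.9]
force: [-0.2, 0.3, -0.1]
opening: 12.6
```

```bash
python3 -c "
from h import *
s=st()
p,d=env.grab_frame('scene'); cv2.imwrite('pics/s7.png',cv2.resize(p[150:300,180:400],None,fx=3.5,fy=3.5))
"
```

```text
t 35.85 tcp [490.3 -13.9  42.2] rot [-180.      0.     65.92] F [-0.2  0.3 -0.1] M [-0.01 -0.02  0.01] op 12.6 j [ 26.  13. -29. 117.   8.  53. -32.]
```

View pics/s7.png

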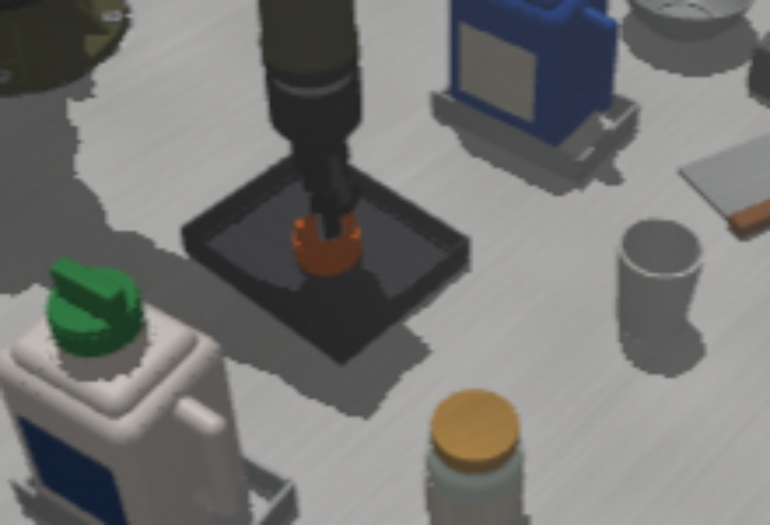

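Cap hovers centred in the tin. Lowering to contact.

>>> step_arm(
  plan=[
    [0,0,0,0,0,-0.05,0],
    [0,0,0,0,0,-0.1,0],
    [0,0,0,0,0,-0.15,0],
    [0,0,0,0,0,-0.2,0],
    [0,0,0,0,0,-0.25,0],
    [0,0,0,0,0,-0.28,0],
    [0,0,0,0,0,-0.3,0],
    [0,0,0,0,0,-0.3,0],
  ],
)

```text
time: 36.9
tcp_pos: [490.3, -13.9, 39.2]
ee_rot: [180.0, 0.0, 65.9]
force: [0.2, 0.0, -0.9]
opening: 12.4
```

```bash
python3 -c "
from h import *
s=st()"
```

```text
t 36.9 tcp [490.3 -13.9  39.2] rot [180.     0.    65.92] F [ 0.2  0.  -0.9] M [-0.01 -0.   -0.01] op 12.4 j [ 25.  13. -29. 117.   8.  52. -32.]
```

>>> step_arm(
  plan=[
    [0,0,0,0,0,-0.03,0],
    [0,0,0,0,0,-0.06,0],
    [0,0,0,0,0,-0.09,0],
    [0,0,0,0,0,-0.12,0],
    [0,0,0,0,0,-0.15,0],
    [0,0,0,0,0,-0.15,0],
    [0,0,0,0,0,-0.15,0],
    [0,0,0,0,0,-0.15,0],
  ],
)

```text
time: 37.9
tcp_pos: [490.3, -13.9, 39.1]
ee_rot: [180.0, 0.0, 65.9]
force: [-5.6, -0.2, 11.8]
opening: 12.2
```

```bash
python3 -c "
from h import *
s=st()"
```

```text
t 37.9 tcp [490.3 -13.9  39.1] rot [1.800e+02 5.000e-02 6.592e+01] F [-5.6 -0.2 11.8] M [ 0.06  1.1  -0.02] op 12.2 j [ 25.  13. -29. 117.   8.  52. -32.]
```

>>> step_arm(
  plan=[
    [0,0,0,0,0,0.06,0],
    [0,0,0,0,0,0.11,0],
    [0,0,0,0,0,0.11,16],
    [0,0,0,0,0,0.11,20],
    [0,0,0,0,0,0.11,26],
    [0,0,0,0,0,0.11,32],
    [0,0,0,0,0,0.11,38],
    [0,0,0,0,0,0.11,40],
  ],
)

```text
time: 38.9
tcp_pos: [490.3, -13.9, 38.8]
ee_rot: [180.0, 0.0, 65.9]
force: [0.7, 0.8, 0.1]
opening: 34.4
```

>>> step_arm(
  plan=[
    [0,0,0,0,0,0.3,40],
    [0,0,0,0,0,1,40],
    [0,0,0,0,0,2,40],
    [0,0,0,0,0,4,40],
    [0,0,0,0,0,7,40],
    [0,0,0,0,0,11,40],
    [0,0,0,0,0,15,40],
    [0,0,0,0,0,18,40],
  ],
)

```text
time: 39.9
tcp_pos: [490.7, -13.8, 221.6]
ee_rot: [179.8, -0.0, 65.9]
force: [0.5, -0.6, -0.5]
opening: 33.9
```

```bash
python3 -c "
from h import *
s=st()
p,d=env.grab_frame('wrist'); cv2.imwrite('pics/w8.png',p)
W=cloud('wrist',d,s); capfit(W,p,47,5)
p,d=env.grab_frame('scene'); cv2.imwrite('pics/s8.png',cv2.resize(p[150:300,180:400],None,fx=3.5,fy=3.5))
"
```

```text
t 39.9 tcp [490.7 -13.8 221.6] rot [ 1.7984e+02 -3.0000e-02  6.5930e+01] F [ 0.5 -0.6 -0.5] M [ 0.03 -0.04 -0.04] op 33.9 j [ 28.   1. -30. 106.   0.  74. -26.]
bar n 884 len 50.93938306858095 wid 13.676739810799464 az 66.12349644682288 ctr [490.87103812 -13.9619999 ] z 46.76464981944571
disc circ ((490.921875, -14.071122169494629), 29.36575698852539) z 26.857193301209918
```

View pics/w8.png

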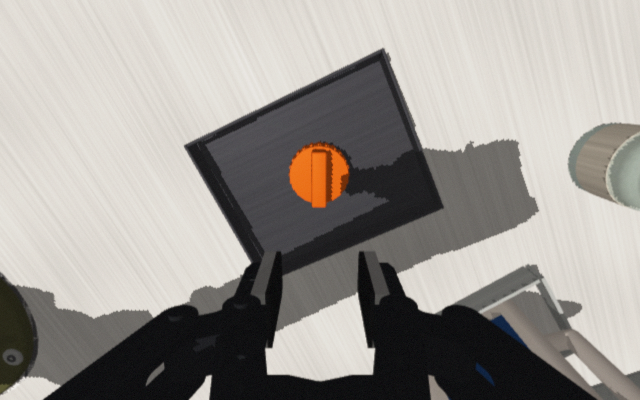

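View pics/s8.png

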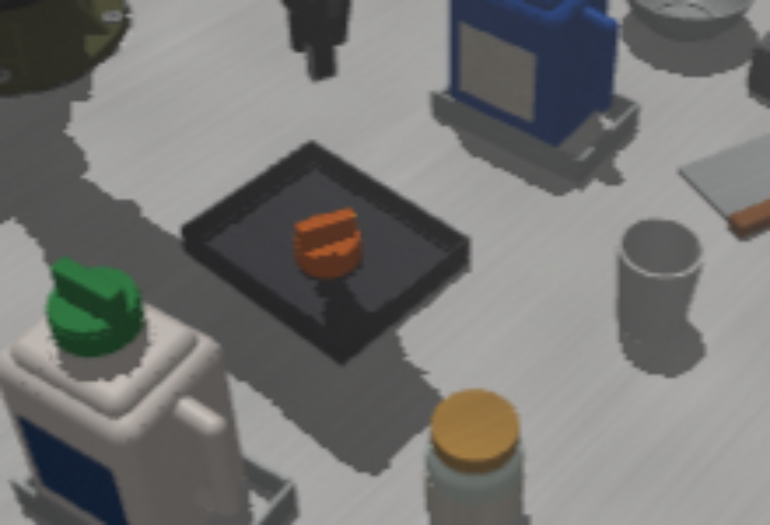

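Both views show the cap upright near the middle of the tin at about (320,173) in the wrist picture. Its disc is at z = 26.9 mm, so its origin is about 2.9 mm up, on the tin's floor. The gripper is clear.

```bash
python3 -c "
from h import *
print(env.finish_job())"
```

```text
the job is handed in; nothing more can be done
None
```

The blue jug is open and its cap is standing right way up in the baking tin. I handed the job in at about 40 s; the hand-in gives no verdict.

**Opening:** I gripped the cap by its bar and pressed it down about 5.5 mm, with 16–19 N. I then turned it anticlockwise to about 61°, where the turning moment rose from about 0.1 to a steady 0.2 N m (readings 0.16–0.24), and took that as the end stop. The moment reading is noisy by about 0.05 N m. On the way I tested twice with a gentle lift: the cap was still caught at 44° (about 7.5 N of pull) and free at 52°. I pressed it down again each time before turning further. It then lifted straight off with about 3 N of pull.

**Placing:** I lowered it to the tin floor, with a brief 12 N of contact force at touchdown, then eased off and let go.

**Last checks:**
- **Cap:** it stands upright near the middle of the tin, at about (491, −14) mm. Its origin is about 2.9 mm above the counter, so it sits on the tin's floor.
- **Gripper:** it is 180 mm above the release height, with no contact force showing.
- **Other things:** the white jug, jar and beaker looked undisturbed in the last pictures. The bowl and scraper were only partly in view and the brush was out of frame, but the arm's path stayed clear of all three.

**Disagreement:** the tin's centre came out between y = −2 and −14 mm depending on the camera. I used −14 mm, which matched the tin's outline in the wrist camera picture.

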